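# Clamp the plaster block in the hold-down jig

### The arm

A 6-joint arm with a two-finger parallel gripper is mounted at the origin on a cart in front of the work surface, level with it; the furniture and walls round the work are solid. World frame = base frame: x ahead of the robot, y to its left, z up, the work surface at z = 0. Lengths are in mm, angles in degrees, forces in N, time in s.
With the tool pointing down it reaches from about 400 to 825 mm from the base axis. Payload 7 kg.
Tool frame: the origin (TCP) lies on the centre line of the jaws, within the pads' length; the fingertips stand 8 mm ahead of it and the grasp point (between the pads) lies 11 mm behind it (ctrl.nose_length is the distance from the TCP to the fingertips, in mm); z points along the fingers, y is the line along which they close (so a half turn about z gives the same grasp; the last joint's range is limited). The gripper opens to 85 mm and grips with 20 to 120 N. Pads are 22 mm wide; open, the fingers measure 114 mm over their backs; the gripper's body (76 mm by 85 mm) begins 54 mm behind the grasp point. The pads swing forward as they close: fully open they stand 13 mm farther back than shut.
Start: joints at [-60.671, 20.546, 0.682, 0, -70.136, -16.507], TCP at [149.782, -658.149, 239.302] pointing down, gripper open.
Joint ranges: [-176.03, 176.03], [-82.01, 121.73], [-58.28, 71.71], [-173.87, 95.51], [-174.79, -0.11], [-173.66, 173.66]. Speed limits (degrees/s): [136.94, 136.94, 172.46, 180, 180, 180].

### API

Orientations are given as [roll, pitch, yaw] about the fixed x, y, z axes, in that order (R = Rz(yaw) Ry(pitch) Rx(roll)).
In Python, from workcell import ctrl, ungrasp, gripper_close, eyes gives the robot as it stands. The module is installed in compiled form; this text tells all that it offers. Calls block until the motion is done:
- ctrl.reach(position, orientation): joint-space move of the TCP to a pose.
- ctrl.servo_line(position, rate=150, attitude=None, until_force=None): straight line of the TCP; attitude=None keeps the orientation; rate is the mean speed in mm/s. With until_force (N) it stops when the force on the tool has changed by that much, and returns True; else False.
- ctrl.movej(angles): joint-space move.
- ungrasp() and gripper_close(f_grip=None): open the fingers fully, or close them until they stop; f_grip is the grip in N (None keeps the last).
- ctrl.dwell(seconds).
- ctrl.solve_ik(position, orientation): joint angles nearest the present ones, or None.
- eyes.grab_frame(name): name is "side" or "top"; returns a dict with "color" (400x640x3 uint8, red, green, blue), "range_z" (400x640 float32, mm along the optical axis (not along the pixel's ray), 0 where there is no reading), "fx", "fy", "cx", "cy" (pixels), "pose" (4x4, takes a point from camera to world coordinates). Camera axes: x right, y up, looking along -z (the intrinsics and any distortion apply to the point x, -y, -z); pixel columns grow to the right and rows downward; lengths in mm; the calibration is good to about 2 mm. A picture is of the moment at which its call begins.
A pose or a line that the arm cannot do raises ctrl.MotionError and nothing moves.
- ctrl.close_job(): hands the job in; it is judged then, once.
Trained networks look in a picture, given as the dict that the camera call returned (one of the last four; its "shot" number tells which), for a name from the list of things; names that differ only in an ending like _2 or _b are one class to them, and where a whole thing is asked for, a point or a joint stands for the part that bears it (a point fixed in the world has none). Each returns a list of dicts, best first, with "p" (0 to 1); they miss things now and then, are a little off and sometimes report something else, mostly with a low value. They report only what shows in the picture. A call takes as long as a camera call. They do not tell look-alikes from the thing itself.
- eyes.find_in(picture, target): "rect" ([left, top, width, height] in pixels, round what is visible of it).
- eyes.silhouettes(picture, target): "region" (400x640 bool, what is visible of it) and "rect" ([left, top, width, height] in pixels, round what is visible of it).
- eyes.spot_point(picture, target): "at" ([column, row] in pixels: a listed point, or the origin of a listed thing).
Readings, each from a call of its own:
- ctrl.read_t(): time.
- ctrl.read_joints(): joint angles.
- ctrl.read_qd(): joint speeds.
- ctrl.read_joint_torque(): joint torques, N m.
- ctrl.read_tool_pos(): TCP position.
- ctrl.read_eef_rot(): TCP orientation.
- ctrl.read_wrist_force(): force on the tool from outside, world axes, zero at the start.
- ctrl.read_ft_torque(): the same for the moment, N m.
- ctrl.read_grip_width(): finger opening in mm.
- ctrl.read_grasp_force(): force on a finger pad.
Only numpy, scipy, OpenCV 4.12 (cv2) and the standard library are available. Lean on these libraries where they do the work, as an engineer would, in place of code of your own. Each camera call takes 0.05 s, during which the arm holds its last target. There are 200 camera calls.

### The job

Lay the white plaster block flat in the orange-railed nest of the green hold-down jig, swing the jig's steel arm round over it until the arm meets its stop pin, and screw the black knob clockwise, turn after turn, until it is fully home and the foot holds the block down. Leave the bottle, jar, bowl and dome where they stand.

Things in the scene. Friction and masses are not known exactly. Their poses are not given: they have to be found in the camera images.
- plaster_block: the white plaster block to be clamped, a plain cuboid 45 (x) x 90 (y) x 30 (z) mm, 0.13 to 0.27 kg, lying flat and loose on the worktop. Origin at the centre of its underside, z up. It may lie either way round in the nest
- nest (a point): centre of the nest's floor on the fixed jig (green plate 250 x 120 x 16 mm), 16 mm above the worktop. Orange rails, 8 mm high, 6 mm thick, leaning outward by 0.45 rad, bound it: at the floor 53 mm apart along its y, 98 mm along its x, so the block's 90 mm length lies along x. x points away from the post, which stands at x = -130 mm; the plate's centre is at x = -45 mm
- post_axis (a point): point on the upright axis of the jig's fixed post, about which the steel arm swings, at the arm's mid-height, 92 mm above the worktop; the arm's hub is 36 mm wide and reaches 113 mm above the worktop. The arm's stop pin (12 mm thick, 92 mm tall) stands from here 36 mm along the nest's x and 17.5 mm along its y
- clamp_arm (a joint): swing of the arm about the post, rad: 0 = over the nest, against the stop pin; negative = swung to the nest's -y side (to -2.0; starts -1.45 to -0.95); growing = counter-clockwise from above. Flat bar 22 mm wide, 14 mm thick, underside 85 mm above the worktop; 130 mm from the post axis it carries the upright screw. Stays where left; about 3 N at the knob swings it
- clamp_screw (a joint): turning of the black knob relative to the arm, rad: grows clockwise seen from above; range 0 to 10.5 = fully home, where it stops hard; starts 0.3 to 1.8. Each rad lowers knob, screw and foot together by 1.6 mm (10 mm a turn). It turns with about 0.05 N m and stays where it is left
- knob_top (a point): centre of the top face of the black fluted round knob, 45 mm across; its grip reaches from this point to 27 mm below it. 158 mm above the worktop at screw value 0, 141 mm when fully home; the arm's top lies at 99 mm. 130 mm from the post axis. The point turns with the knob
- clamp_foot: round rubber foot, 28 mm across, under the screw; origin at the centre of its underside, 58 mm above the worktop at screw value 0. Sprung in the screw (2.5 N per mm): over the nested block it touches the block's top at about 7.4 rad and presses with about 12 N at fully home
- spray_bottle: bystander: water sprayer, body 65 mm wide, 185 mm tall, red-orange head; origin at its foot
- slip_jar: bystander: white jar with blue lid, 65 mm wide, 92 mm tall; origin at the centre of its underside
- dome: bystander: white cast dome with labyrinth ridges, 100 mm wide, 52 mm high; origin at the centre of its underside
- water_bowl: bystander: small grey bowl, 68 mm wide, 34 mm high; origin at the centre of its underside
There are look-alikes about, which are no part of the job. Of the things like the plaster_block, leave any that is blue or red; of the rest the larger one is meant.

How it is judged:
By the outcome, as a careful person would: the job done as asked, in the order asked, and still so for the second after the job is handed in, with the robot touching nothing.
It also fails if it takes over 72 s, if anything falls off the work surface, if the arm or the gripper's body presses on something with over 40 N, if the wrist force passes 120 N, or if a joint passes its speed limit or range.

## Working session

There is one attempt and no reset: what is moved stays moved. The work goes in short steps, each a Python script; the robot and the scene stay as the last script left them, time stands still between calls to the robot, and variables do not carry over. Pictures are saved under pics/ and viewed, at most 10 in all, crops included, and the job is handed in when it is done.

```bash
mkdir -p pics; cat > h.py <<'E'
import numpy as np, cv2
from workcell import ctrl, ungrasp, gripper_close, eyes
def px2w(f,u,v,z=None):
    """pixel arrays -> world; depth if z None, else intersect plane z"""
    u=np.atleast_1d(u).astype(float);v=np.atleast_1d(v).astype(float)
    d=np.stack([(u-f["cx"])/f["fx"],-(v-f["cy"])/f["fy"],-np.ones_like(u)],1)
    P=np.array(f["pose"])
    if z is None:
        r=f["range_z"][v.round().astype(int),u.round().astype(int)]
        return (d*r[:,None])@P[:3,:3].T+P[:3,3]
    w=d@P[:3,:3].T
    return P[:3,3]+w*((z-P[2,3])/w[:,2])[:,None]
def regw(f,m):
    v,u=np.nonzero(m&(f["range_z"]>0)); return px2w(f,u,v)
def save(f,n): cv2.imwrite("pics/"+n,f["color"][:,:,::-1])
E
python3 - <<'E'
from h import *
np.set_printoptions(precision=1,suppress=True)
for n in("top","side"):
    f=eyes.grab_frame(n);save(f,n+"1.png")
    print(n,f.keys(),f["pose"])
    for t in("plaster_block","clamp_arm","spray_bottle","slip_jar","dome","water_bowl"):
        for s in eyes.silhouettes(f,t)[:4]:
            w=regw(f,s["region"])
            if len(w)>5: print(t,round(s["p"],2),s["rect"],np.median(w,0),np.percentile(w,[2,98],0).ravel(), f["color"][s["region"]].mean(0))
    for t in("nest","post_axis","knob_top","clamp_foot"):
        for s in eyes.spot_point(f,t)[:2]: print(t,round(s["p"],2),s["at"],px2w(f,*s["at"]))
E
```

```text
top dict_keys(['color', 'range_z', 'fx', 'fy', 'cx', 'cy', 'pose', 'shot']) [[   0.     1.    -0.1  464.7]
 [  -1.     0.    -0.   133.5]
 [  -0.     0.1    1.  1169.9]
 [   0.     0.     0.     1. ]]
plaster_block 0.98 [228.4, 194.7, 28.9, 40.9] [515.3 371.   29.8] [469.9 339.9  -2.3 559.1 405.7  34.6] [221.6 226.1 226. ]
plaster_block 0.74 [259.6, 102.6, 10.6, 24.7] [788.5 322.8  20.2] [760.2 308.3  -0.5 818.3 345.   25. ] [ 43.4 101.4 225.6]
plaster_block 0.69 [232.2, 259.0, 22.5, 18.7] [373.6 371.4  19.8] [349.1 343.4   1.5 399.4 397.7  24.3] [227.8 232.4 232.6]
plaster_block 0.64 [292.4, 121.8, 23.4, 26.6] [713.7 204.1  92. ] [690.2 176.3  16.5 749.3 231.7  97. ] [ 76.8 120.5 181.9]
clamp_arm 0.96 [348.0, 149.4, 40.6, 69.4] [592.5  48.7 107.1] [507.9  -0.1  91.3 653.8  90.3 159.9] [138.3 145.5 154.9]
spray_bottle 0.66 [414.5, 258.4, 39.9, 34.9] [375.6 -99.  119.6] [ 343.2 -132.7   15.2  402.4  -76.8  186.9] [93.1 76.9 74.7]
spray_bottle 0.32 [294.1, 154.2, 100.6, 84.5] [537.6  84.5  17.3] [471.7 -21.6  12.2 641.7 213.8 157.6] [103.2 162.4 134.7]
slip_jar 0.98 [291.3, 120.8, 26.4
[... 1972 characters left out ...]
 402.8  -77.7  184.4] [116.9 112.1 111.9]
slip_jar 0.66 [227.1, 210.2, 32.9, 47.1] [710.9 227.8  65.4] [689.7 185.3   7.3 743.9 238.9  94.6] [120.3 142.5 162.9]
slip_jar 0.59 [282.7, 163.8, 85.5, 107.1] [539.7  87.6  17.2] [471.3 -10.6   7.4 643.1 219.8 156.7] [107.4 148.4 127.4]
dome 0.61 [387.5, 253.5, 42.4, 34.3] [330.6 225.2  35.2] [288.1 178.5   5.  374.1 249.6  51. ] [181.1 183.3 179.3]
nest 0.89 [327.4, 241.7] [[527.7 152.6  16.7]]
post_axis 0.73 [344.0, 183.3] [[519.2  27.1 107.3]]
post_axis 0.4 [297.2, 202.9] [[625.2  81.5  64.1]]
knob_top 0.65 [234.1, 297.3] [[666.1 382.4  18.5]]
knob_top 0.62 [293.7, 169.5] [[632.7  78.3 157.6]]
clamp_foot 0.49 [296.0, 203.3] [[629.4  78.5  60.2]]
```

```bash
python3 - <<'E'
import cv2
a=cv2.imread("pics/top1.png")[90:310,210:470]; cv2.imwrite("pics/top1c.png",cv2.resize(a,None,fx=2.7,fy=2.7,interpolation=cv2.INTER_CUBIC))
E
python3 - <<'E'
from h import *
np.set_printoptions(precision=1,suppress=True)
f=eyes.grab_frame("top")
c=f["color"].astype(int)
H,W=c.shape[:2]
v,u=np.mgrid[:H,:W]; w=px2w(f,u.ravel(),v.ravel()).reshape(H,W,3)
r=f["range_z"]>0
hsv=cv2.cvtColor(f["color"],cv2.COLOR_RGB2HSV)
def rect(m,n):
    p=w[m][:,:2].astype(np.float32); print(n,len(p),cv2.minAreaRect(p))
near=lambda x,y,d:np.hypot(w[...,0]-x,w[...,1]-y)<d
# block top by z
rect(r&near(515,371,75)&(w[...,2]>24),"block")
g=(hsv[...,0]>40)&(hsv[...,0]<90)&(hsv[...,1]>70)&near(535,100,190)&r&(abs(w[...,2]-16)<8)
rect(g,"plate")
o=(hsv[...,0]<22)&(hsv[...,1]>110)&near(533,144,90)&r&(w[...,2]<40)
rect(o,"rails")
k=near(631,72,45)&(w[...,2]>145)&r
p=w[k][:,:2].astype(np.float32);print("knob",cv2.minEnclosingCircle(p),p.mean(0),np.median(w[k][:,2]))
k=near(525,18,35)&(w[...,2]>104)&r
p=w[k][:,:2].astype(np.float32);print("hub",cv2.minEnclosingCircle(p),p.mean(0),np.median(w[k][:,2]))
E
```

```text
block 584 ((518.1519775390625, 372.18023681640625), (45.46392822265625, 89.58224487304688), 66.64575958251953)
plate 3332 ((532.6689453125, 94.94529724121094), (249.10948181152344, 120.14176177978516), 82.04713439941406)
rails 222 ((538.1961669921875, 139.1733856201172), (116.1250991821289, 71.80210876464844), 82.19397735595703)
knob ((636.2902221679688, 71.77305603027344), 23.443147659301758) [635.3  71.9] 156.83710247939365
hub ((526.2945556640625, 13.808534622192383), 22.53978729248047) [521.5  11.6] 108.01563507909111
```

View pics/top1c.png

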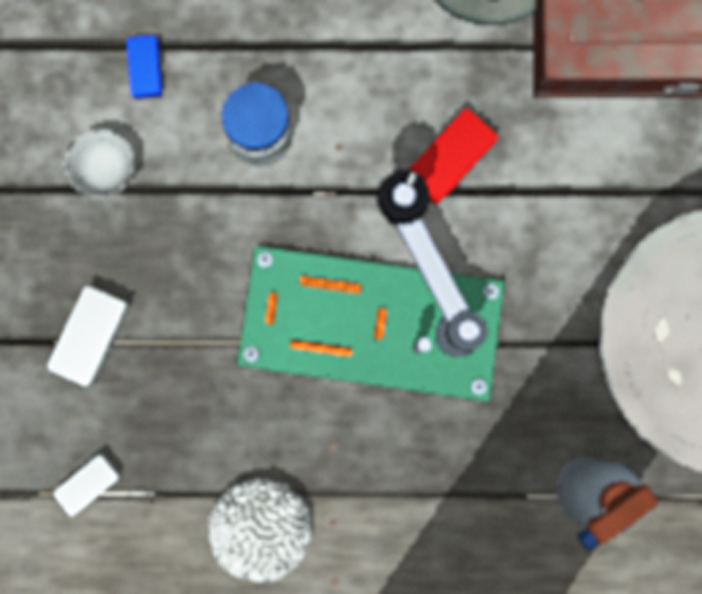

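View pics/side1.png

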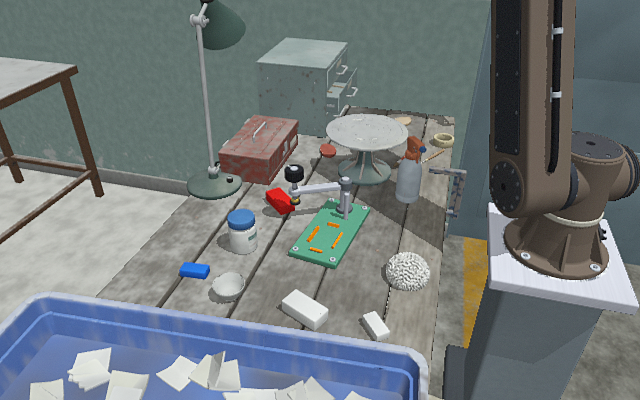

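The top view shows the large white block at about (87,335) in the crop. The nest's orange rails are centred at about (327,317), the knob is at (403,195), and the post is at (465,330). The side view agrees, and the red, blue and small white look-alikes stand apart. The plate, rail and knob measurements fit the given sizes: nest (538.7,139.4), x axis at 82.05°, post (521,11), knob 130 mm from the post. I'll pick up the block next.

```bash
cat >> h.py <<'E'
YN=82.05; NEST=np.array([538.7,139.4]); POST=np.array([520.9,10.8])
def ik(x,y,z,yaw): return ctrl.solve_ik([x,y,z],[180,0,yaw])
E
python3 - <<'E'
from h import *
np.set_printoptions(precision=1,suppress=True)
print(ctrl.read_eef_rot(),ctrl.read_t())
best=None
for a,b in((-23.4,YN-180),(156.6,YN),):
    p=ik(518.2,372.2,130,a);q=ik(*NEST,130,b); print(a,p,q)
    if p is not None and q is not None:
        c=max(abs(p[5]),abs(q[5]))
        if best is None or c<best[0]: best=(c,a,b)
a=best[1]; print(best)
ctrl.reach([518.2,372.2,110],[180,0,a])
print(ctrl.read_t(),ctrl.read_joints())
print(ctrl.servo_line([518.2,372.2,19],rate=120,until_force=15))
gripper_close(40)
print(ctrl.read_tool_pos(),ctrl.read_grip_width(),ctrl.read_grasp_force(),ctrl.read_t())
ctrl.servo_line([518.2,372.2,110],rate=150)
print(ctrl.read_grip_width(),ctrl.read_t())
E
```

```text
[ 180.    -0.  -167.2] 1.15
-23.4 [ 53.2  22.  -12.3   0.  -55.7  13.4] [ 34.7  15.1 -22.8   0.  -52.2 -42.6]
156.6 [  53.2   22.   -12.3    0.   -55.7 -166.6] [ 34.7  15.1 -22.8   0.  -52.2 137.4]
(np.float64(42.621039200467926), -23.4, -97.95)
4.975 [ 53.1  23.1 -13.5   0.  -53.4  13.4]
False
[518.4 372.4  19.8] 44.220101800014966 42.57460355758667 6.3417
43.792457885458276 7.1
```

```bash
python3 - <<'E'
from h import *
np.set_printoptions(precision=1,suppress=True)
b=YN-180
ctrl.reach([*NEST,110],[180,0,b])
print(ctrl.servo_line([*NEST,50],rate=150,until_force=15), ctrl.servo_line([*NEST,35],rate=40,until_force=8))
print(ctrl.read_tool_pos(),ctrl.read_wrist_force(),ctrl.read_t())
ungrasp()
ctrl.servo_line([*NEST,170],rate=200)
ctrl.reach([600,90,230],[180,0,b])
print(ctrl.read_t(),ctrl.read_joints())
f=eyes.grab_frame("side");save(f,"s2.png")
a=f["color"][130:280,230:410,::-1]; cv2.imwrite("pics/s2c.png",cv2.resize(a,None,fx=4,fy=4,interpolation=cv2.INTER_CUBIC))
f=eyes.grab_frame("top")
H,W=f["range_z"].shape;v,u=np.mgrid[:H,:W];w=px2w(f,u.ravel(),v.ravel())
m=(np.hypot(w[:,0]-NEST[0],w[:,1]-NEST[1])<60)&(w[:,2]>38)&(w[:,2]<60)
print(cv2.minAreaRect(w[m][:,:2].astype(np.float32)),np.percentile(w[m][:,2],[5,50,95]))
E
```

```text
False True
[538.9 139.6  35.7] [-0.9 -0.6  5.4] 8.9833
10.7833 [ 26.9  14.6  -9.2  -0.  -66.3 -34.9]
((540.446533203125, 142.3394317626953), (89.77227020263672, 45.063438415527344), 81.83856964111328) [42.8 46.3 49.8]
```

View pics/s2c.png

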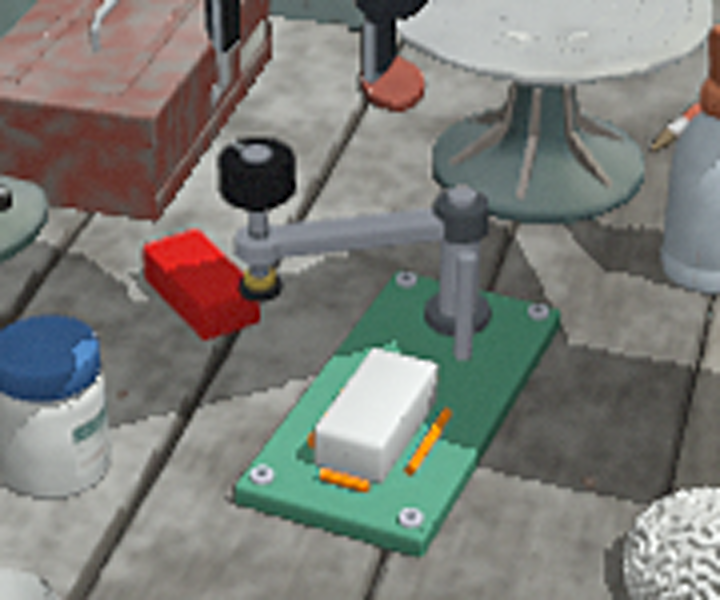

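```bash
cat >> h.py <<'E'
def kp(a): return POST+130*np.array([np.cos(np.radians(a)),np.sin(np.radians(a))])
E
python3 - <<'E'
from h import *
np.set_printoptions(precision=1,suppress=True)
K=kp(28)
q=np.array(ik(*K,195,28)); print(q,K)
if q[5]<0: q[5]+=360 if q[5]+360<173 else 0
print(q); assert 90<q[5]<130
ctrl.movej(q); print(ctrl.read_t())
print(ctrl.servo_line([*K,142],rate=100,until_force=12))
gripper_close(30)
print(ctrl.read_grip_width(),ctrl.read_wrist_force(),ctrl.read_t())
for i,a in enumerate((39,50,61,72,YN)):
    h=ctrl.servo_line([*kp(a),142],rate=90,attitude=[180,0,a],until_force=25)
    print(a,h,ctrl.read_tool_pos(),ctrl.read_wrist_force(),ctrl.read_t())
    if h: break
if not h: print(ctrl.servo_line([*kp(YN+2.5),142],rate=25,attitude=[180,0,YN+2.5],until_force=10))
p=ctrl.read_tool_pos()[:2]-POST
print(p,np.hypot(*p),np.degrees(np.arctan2(p[1],p[0])),ctrl.read_eef_rot(),ctrl.read_joints(),ctrl.read_wrist_force(),ctrl.read_t())
f=eyes.grab_frame("side")
a=f["color"][110:260,250:430,::-1]; cv2.imwrite("pics/s3c.png",cv2.resize(a,None,fx=4,fy=4,interpolation=cv2.INTER_CUBIC))
E
```

```text
[ 23.9  19.   -7.6   0.  -63.4  94.1] [635.7  71.8]
[ 23.9  19.   -7.6   0.  -63.4  94.1]
12.825
False
44.11162416575491 [-0.7 -0.5  5.4] 13.9667
39 False [622.   93.1 142.8] [-2.7  1.5  7.6] 14.3917
50 False [604.6 110.7 142.8] [-3.   2.   7.3] 14.8167
61 False [584.2 124.8 142.8] [-2.3  1.5  7.2] 15.2417
72 False [561.5 134.8 142.8] [-2.4  1.7  7.5] 15.6667
82.05 False [539.4 140.1 142.8] [-2.   2.2  8.3] 16.0667
True
[ 16.5 129.7] 130.70065300038428 82.75330065114923 [179.7  -0.1  83.8] [ 34.9  14.  -22.3   0.1 -53.4 138.8] [ 4.  -0.5 -0.4] 16.3083
```

View pics/s3c.png

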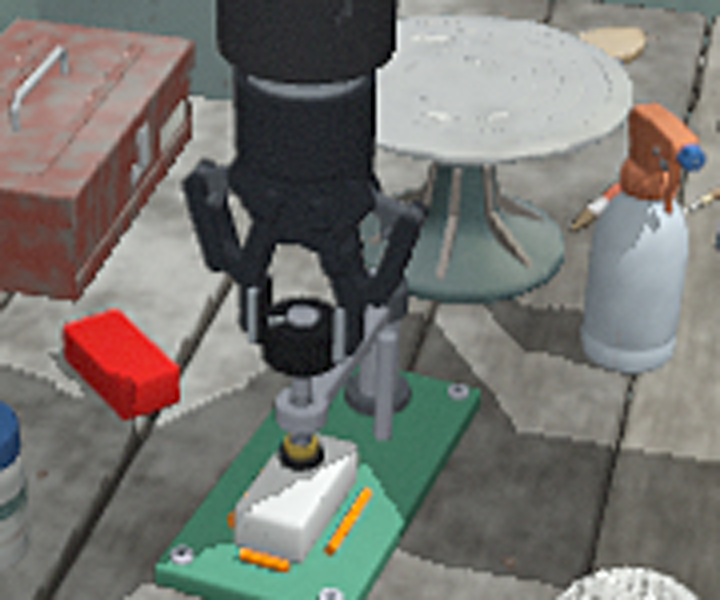

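The block sits flat in the nest. The arm is over it against the stop pin, shown by the force reversal and an arm angle of 82.7° against the expected 82°. Next is the first screw stroke, then the regrasp.

```bash
cat >> h.py <<'E'
def turn(q6_end, steps, tmax=None):
    """clockwise: j6 down to q6_end, descending 1.6 mm/rad; stops on torque tmax (Nm change)"""
    p0=ctrl.read_tool_pos(); q0=np.array(ctrl.read_joints()); t0=np.array(ctrl.read_ft_torque())
    for s in np.linspace(0,1,steps+1)[1:]:
        d=(q0[5]-q6_end)*s
        q=np.array(ctrl.solve_ik([p0[0],p0[1],p0[2]-1.6*np.radians(d)],[180,0,YN])); q[5]=q0[5]-d
        ctrl.movej(q)
        t=np.array(ctrl.read_ft_torque())-t0
        print(round(d),t,np.array(ctrl.read_wrist_force()),ctrl.read_grip_width(),round(ctrl.read_t(),2))
        if tmax and abs(t[2])>tmax: break
E
python3 - <<'E'
from h import *
np.set_printoptions(precision=2,suppress=True)
turn(-160,2)
ungrasp()
p=ctrl.read_tool_pos()
q=np.array(ctrl.read_joints())
ctrl.servo_line([p[0],p[1],p[2]+42],rate=200)
f=eyes.grab_frame("top")
H,W=f["range_z"].shape;v,u=np.mgrid[:H,:W];w=px2w(f,u.ravel(),v.ravel())
f=eyes.grab_frame("side");H,W=f["range_z"].shape;v,u=np.mgrid[:H,:W];w=px2w(f,u.ravel(),v.ravel())
K=kp(YN); dark=f["color"].reshape(-1,3).max(1)
m=(np.hypot(w[:,0]-K[0],w[:,1]-K[1])<22)&(w[:,2]>115)&(w[:,2]<165)
print(p,K,np.percentile(w[m],[5,50,98],0) if m.any() else None,ctrl.read_t())
a=f["color"][110:260,250:430,::-1]; cv2.imwrite("pics/s4c.png",cv2.resize(a,None,fx=4,fy=4,interpolation=cv2.INTER_CUBIC))
E
```

```text
149 [-5.3  -2.14 -0.12] [  7.35 -17.52  -0.07] 43.85158592223265 18.58
299 [-0.51  2.02 -0.13] [-2.35 -2.94  5.48] 44.183130193101505 20.81
[537.39 140.58 134.52] [538.88 139.55] [[519.65 122.93 125.47]
 [536.67 149.24 147.63]
 [556.77 160.44 150.82]] 21.7583
```

View pics/s4c.png

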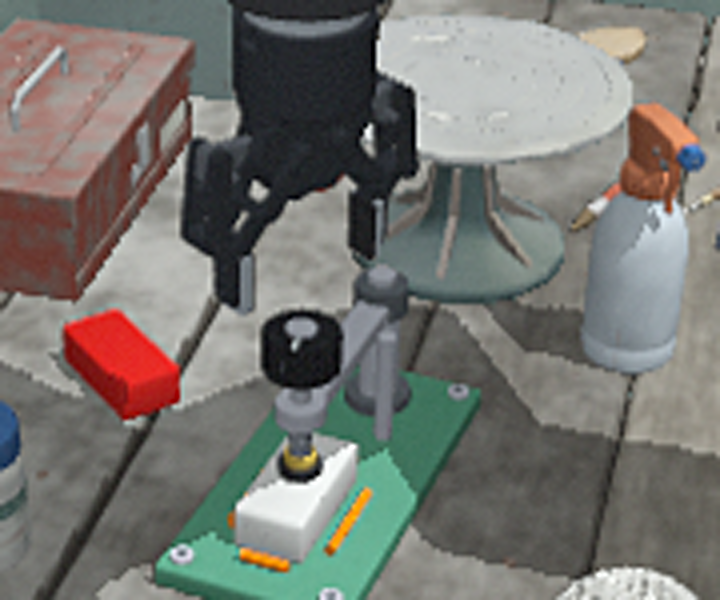

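```bash
python3 - <<'E'
from h import *
np.set_printoptions(precision=2,suppress=True)
q=np.array(ik(538.5,140.2,174,YN)); print(q)
q[5]=150; ctrl.movej(q); print(ctrl.read_t())
R=ctrl.read_eef_rot()
print(ctrl.servo_line([538.5,140.2,134],rate=120,until_force=12))
gripper_close(40); print(ctrl.read_grip_width(),ctrl.read_t())
turn(-40,1)
turn(-165,8,0.35)
print(ctrl.read_tool_pos(),ctrl.read_joints(),ctrl.read_t())
E
```

```text
[ 34.76  12.48 -19.7    0.   -57.82 137.29]
26.2167
False
43.676402984895546 27.1583
190 [-4.97  0.14  0.07] [ -2.35 -14.15   6.29] 43.68579470382237 29.95
16 [ 4.5   0.73 -0.09] [-3.95 -0.82  4.07] 44.06087202826412 30.32
31 [ 5.09  1.67 -0.04] [-6.25  0.01  7.25] 43.73562088259927 30.68
47 [ 5.63  1.96 -0.03] [-7.41  1.66  7.29] 43.80305905556961 31.05
62 [ 5.93  1.22 -0.07] [-4.9   2.48  5.09] 44.0103607095712 31.42
78 [ 4.48  0.14 -0.06] [-2.4  -2.8   6.61] 43.42609926662584 31.78
94 [5.95 0.08 0.01] [-2.43  2.41  7.35] 43.16173824270553 32.15
109 [ 9.64 -0.62  0.12] [ 0.08 14.08  5.32] 40.73493266561016 32.52
125 [14.85 -2.08  0.55] [ 3.99 26.74  2.04] 36.50652016507654 32.88
[543.49 145.05 128.97] [  34.79   15.12  -22.81   -0.16  -51.01 -164.63] 32.8833
```

```bash
python3 - <<'E'
from h import *
np.set_printoptions(precision=2,suppress=True)
ungrasp()
p=ctrl.read_tool_pos(); print(p)
ctrl.servo_line([p[0],p[1],215],rate=200)
q=np.array(ctrl.read_joints()); q[0]-=30; q[5]=0; ctrl.movej(q)
for n in("side","top"):
    f=eyes.grab_frame(n);H,W=f["range_z"].shape;v,u=np.mgrid[:H,:W];w=px2w(f,u.ravel(),v.ravel())
    K=kp(YN)
    m=(np.hypot(w[:,0]-K[0],w[:,1]-K[1])<40)&(w[:,2]>130)&(w[:,2]<165)
    k=w[m];print(n,m.sum(),np.percentile(k,[2,50,98],0),cv2.minEnclosingCircle(k[:,:2].astype(np.float32)))
    if n=="side": a=f["color"][110:260,250:430,::-1]; cv2.imwrite("pics/s5c.png",cv2.resize(a,None,fx=4,fy=4,interpolation=cv2.INTER_CUBIC))
    else: a=f["color"][90:310,210:470,::-1]; cv2.imwrite("pics/t5c.png",cv2.resize(a,None,fx=2.7,fy=2.7,interpolation=cv2.INTER_CUBIC))
    b=f["color"].reshape(-1,3)
print(ctrl.read_t())
E
```

```text
[537.33 136.28 126.07]
side 225 [[538.66 114.43 131.35]
 [557.19 141.5  141.17]
 [575.76 156.62 143.73]] ((560.218994140625, 135.2105712890625), 24.057369232177734)
top 264 [[539.95 113.98 137.19]
 [558.13 134.72 141.96]
 [577.04 155.97 145.96]] ((561.04736328125, 135.14073181152344), 23.168771743774414)
36.55
```

View pics/s5c.png

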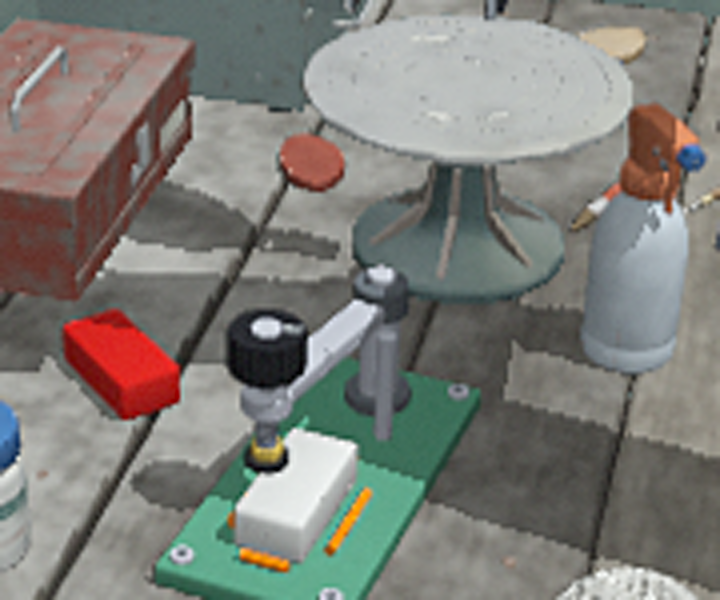

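View pics/t5c.png

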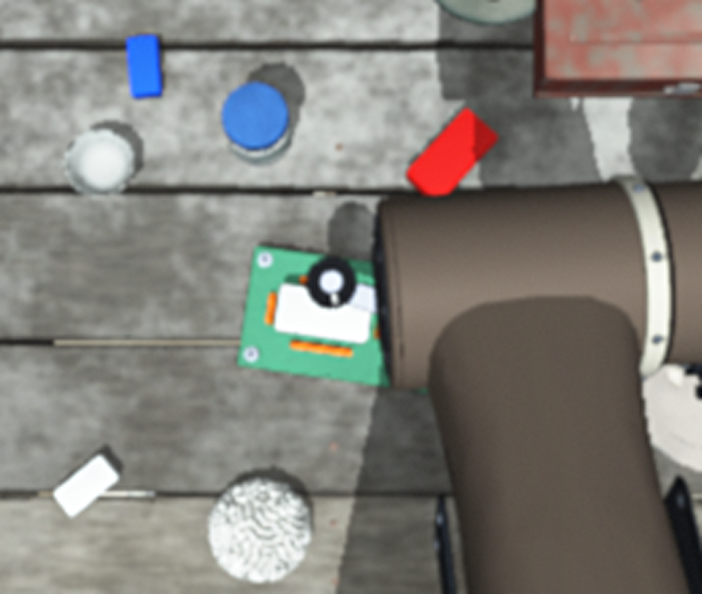

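The screw is home, with the knob top at about 141 mm. However, overturning it squeezed the knob sideways, and the arm swung about 10° off the pin (knob at 561,135), with the foot slipping over the block's edge. To fix this I'll use a single grasp: back the screw off about 210°, swing the arm back to the stop, and retighten by the same angle without overdriving.

```bash
cat > fix.py <<'E'
from h import *
np.set_printoptions(precision=2,suppress=True)
A=72.2; K=kp(A); Z=126; D=210
q=np.array(ik(*K,175,YN)); q[5]=-105; ctrl.movej(q)
print(ctrl.servo_line([*K,Z],rate=150,until_force=12))
gripper_close(35); print(ctrl.read_grip_width(),ctrl.read_t())
def to(pos,z,q6):
    q=np.array(ctrl.solve_ik([*pos,z],[180,0,YN])); q[5]=q6; ctrl.movej(q)
up=1.6*np.radians(D)
to(K,Z+up,-105+D)
print("up",ctrl.read_tool_pos(),ctrl.read_wrist_force(),ctrl.read_grip_width(),ctrl.read_t())
y=ctrl.read_eef_rot()[2]
h=ctrl.servo_line([*kp(YN-1),Z+up],rate=60,attitude=[180,0,y+YN-1-A],until_force=25)
print(h,ctrl.servo_line([*kp(YN+2.5),Z+up],rate=25,attitude=[180,0,y+YN+2.5-A],until_force=10))
p=ctrl.read_tool_pos(); a=np.degrees(np.arctan2(*(p[:2]-POST)[::-1])); q6=ctrl.read_joints()[5]
print(p,a,q6,ctrl.read_wrist_force(),ctrl.read_grip_width(),ctrl.read_t())
P=kp(YN+0.5)
e=q6-D  # back to home angle
for d in (D-60,D-30,D-12,D-4,D+2,D+6,D+10):
    to(P,Z+up-1.6*np.radians(min(d,D)),q6-d)
    F=np.array(ctrl.read_wrist_force()); w=ctrl.read_grip_width()
    print(d,ctrl.read_tool_pos(),F,ctrl.read_ft_torque()[2],w,round(ctrl.read_t(),2))
    if d>=D-12 and (w<42.3 or abs(ctrl.read_ft_torque()[2])>0.3): break
E
python3 fix.py
```

```text
False
43.634911850645814 39.0917
up [559.99 131.91 133.04] [ -2.11 -11.93   8.58] 43.92119355889909 42.1583
False True
[536.37 136.99 133.26] 83.00897391009661 114.50459880675832 [ 3.29 -4.63  0.8 ] 43.87992773953773 42.9417
150 [537.99 140.03 129.  ] [-2.72 -0.01  8.18] -0.04791355750606687 43.82762629400877 45.17
180 [538.76 139.9  128.22] [ 2.05 -2.44  6.68] -0.007944408356040815 43.62691236440205 45.74
198 [539.11 139.61 127.75] [ 3.49 -5.46  6.24] -0.1011429571257111 44.11138842608889 46.14
206 [539.24 139.46 127.55] [ 3.58 -5.16  4.56] -0.04251268568397606 43.44738369058062 46.4
212 [539.31 139.29 127.38] [ 6.14 -6.19  4.07] -0.005279731598316347 43.86154144924242 46.65
216 [540.09 139.59 127.41] [ 7.8  -6.21  1.09] 0.6189639081704408 43.479548999178434 46.9
```

```bash
python3 - <<'E'
from h import *
np.set_printoptions(precision=2,suppress=True)
q=np.array(ctrl.read_joints()); q[5]+=2.3; ctrl.movej(q); print(ctrl.read_ft_torque()[2],ctrl.read_wrist_force())
ungrasp()
p=ctrl.read_tool_pos()
ctrl.servo_line([p[0],p[1],215],rate=200)
q=np.array(ctrl.read_joints()); q[0]-=45; ctrl.movej(q)
K=kp(YN)
for n in("side","top"):
    f=eyes.grab_frame(n);H,W=f["range_z"].shape;v,u=np.mgrid[:H,:W];w=px2w(f,u.ravel(),v.ravel())
    r=np.hypot(w[:,0]-K[0],w[:,1]-K[1])
    k=w[(r<40)&(w[:,2]>130)&(w[:,2]<165)];print(n,np.percentile(k,[2,50,98],0),cv2.minEnclosingCircle(k[:,:2].astype(np.float32)))
    c=f["color"].reshape(-1,3).min(1)
    b=w[(r<60)&(w[:,2]>40)&(w[:,2]<52)&(c>90)]; print("blk",cv2.minAreaRect(b[:,:2].astype(np.float32)),np.percentile(b[:,2],[5,50,95]))
    a=f["color"][110:260,250:430,::-1] if n=="side" else f["color"][90:310,210:470,::-1]
    cv2.imwrite(f"pics/{n}6c.png",cv2.resize(a,None,fx=4 if n=="side" else 2.7,fy=4 if n=="side" else 2.7,interpolation=cv2.INTER_CUBIC))
print(ctrl.read_t())
E
```

```text
0.08724246013327111 [ 2.33 -2.02 -1.26]
side [[516.59 119.38 130.85]
 [537.36 145.96 141.07]
 [559.37 161.85 144.12]] ((539.0617065429688, 139.02574157714844), 25.23019027709961)
blk ((539.45703125, 141.97007751464844), (91.31197357177734, 44.89002227783203), 82.44145202636719) [42.11 45.93 48.34]
top [[518.02 120.35 136.14]
 [538.88 139.37 141.55]
 [560.15 160.57 145.53]] ((539.1760864257812, 140.52456665039062), 23.205289840698242)
blk ((540.461669921875, 142.2730255126953), (89.64395141601562, 45.08674240112305), 81.94373321533203) [42.7  45.8  49.32]
49.9083
```

View pics/side6c.png

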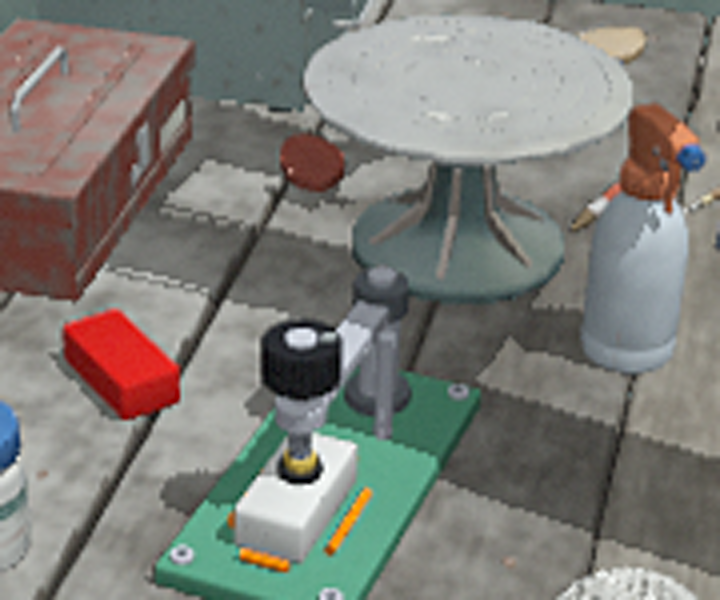

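View pics/top6c.png

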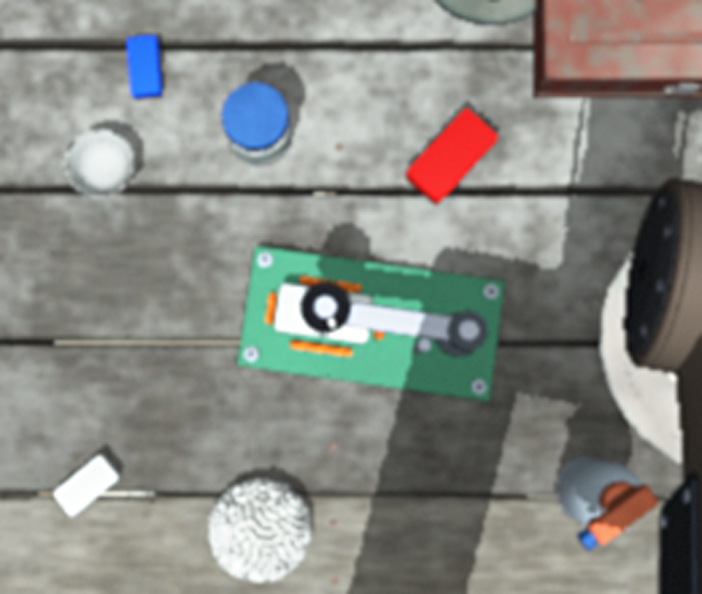

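The knob is at about (325,307) in the top crop. The arm is at 82.0°, against its pin, the knob top is at 141 mm (home), and the foot is on the flat, nested block. Nothing else has moved, so I'm handing in.

```bash
python3 -c "
from h import *
print(ctrl.close_job(),ctrl.read_t())"
```

```text
the job is handed in; nothing more can be done
the job is handed in; nothing more can be done
```

The block lies flat in the nest, the arm is against its stop pin and the screw is fully home with the foot on the block; I handed in at about 50 s, after one correction: the first tightening pushed the arm about 10° off the pin, so I backed the screw off, swung the arm back to the pin and retightened.

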